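# Feel for the empty pockets of a covered battery tray and load them

## Task

Two of the six covered pockets in the grey tray are empty, the others are full, and you cannot see which: with the two 9 V batteries still in their holder, press on the white covers with the gripper until one sinks. Then draw each battery straight up out of the light green holder, which must stay standing in its place, and stand one upright, fully down, in each of the two empty pockets. Leave the red and the yellow screwdriver beside them where they lie.

Things in the scene. Friction and masses are not known exactly. Their poses are not given: they have to be found in the camera images.
- tray: grey battery tray, 126 x 166 x 44 mm, fixed to the bench, a flat ear (5 mm high) on each y side, a paper label on its -x face. Origin: centre of its underside, z up; its flat top (rim) is 44 mm above the bench. Six pockets, 24 x 33 mm (x, y), x = -36, +36, y = -50, 0, +50 mm, each closed by a white spring cover. Four (which ones varies) hide a pack under the cover, two are empty; they look alike
- pocket_1 (a point): centre of the mouth of pocket 1, level with the tray's rim, 44 mm above the bench (tray x -36, y -50 mm); axes as the tray's
- pocket_2 (a point): centre of the mouth of pocket 2, level with the tray's rim, 44 mm above the bench (tray x -36, y +0 mm); axes as the tray's
- pocket_3 (a point): centre of the mouth of pocket 3, level with the tray's rim, 44 mm above the bench (tray x -36, y +50 mm); axes as the tray's
- pocket_4 (a point): centre of the mouth of pocket 4, level with the tray's rim, 44 mm above the bench (tray x +36, y -50 mm); axes as the tray's
- pocket_5 (a point): centre of the mouth of pocket 5, level with the tray's rim, 44 mm above the bench (tray x +36, y +0 mm); axes as the tray's
- pocket_6 (a point): centre of the mouth of pocket 6, level with the tray's rim, 44 mm above the bench (tray x +36, y +50 mm); axes as the tray's
- cover_1 (a joint): white cover of pocket 1, 20.5 x 29.5 mm, flat-topped with a dark pad, standing 8 mm proud of the rim at 0. Value: metres pressed down. In an empty pocket it sinks up to 0.030 (top then 22 mm below the rim) under less than 0.4 N, a battery's own weight, and springs back when let go; over a hidden pack it stops hard after about 1 mm
- cover_2 (a joint): white cover of pocket 2, 20.5 x 29.5 mm, flat-topped with a dark pad, standing 8 mm proud of the rim at 0. Value: metres pressed down. In an empty pocket it sinks up to 0.030 (top then 22 mm below the rim) under less than 0.4 N, a battery's own weight, and springs back when let go; over a hidden pack it stops hard after about 1 mm
- cover_3 (a joint): white cover of pocket 3, 20.5 x 29.5 mm, flat-topped with a dark pad, standing 8 mm proud of the rim at 0. Value: metres pressed down. In an empty pocket it sinks up to 0.030 (top then 22 mm below the rim) under less than 0.4 N, a battery's own weight, and springs back when let go; over a hidden pack it stops hard after about 1 mm
- cover_4 (a joint): white cover of pocket 4, 20.5 x 29.5 mm, flat-topped with a dark pad, standing 8 mm proud of the rim at 0. Value: metres pressed down. In an empty pocket it sinks up to 0.030 (top then 22 mm below the rim) under less than 0.4 N, a battery's own weight, and springs back when let go; over a hidden pack it stops hard after about 1 mm
- cover_5 (a joint): white cover of pocket 5, 20.5 x 29.5 mm, flat-topped with a dark pad, standing 8 mm proud of the rim at 0. Value: metres pressed down. In an empty pocket it sinks up to 0.030 (top then 22 mm below the rim) under less than 0.4 N, a battery's own weight, and springs back when let go; over a hidden pack it stops hard after about 1 mm
- cover_6 (a joint): white cover of pocket 6, 20.5 x 29.5 mm, flat-topped with a dark pad, standing 8 mm proud of the rim at 0. Value: metres pressed down. In an empty pocket it sinks up to 0.030 (top then 22 mm below the rim) under less than 0.4 N, a battery's own weight, and springs back when let go; over a hidden pack it stops hard after about 1 mm
- battery_a: dark 9 V battery, cream band, 18 x 27 x 48 mm (x, y, z; 45 to the shoulder), about 60 g, origin at the centre of its underside, z up. At first loose in the holder at its y = +30 mm, underside 12 mm above the bench, 23 mm of body above the holder. Grip it across x, above the rim. Fully down in an empty pocket its underside is 22 mm above the bench, and 23 mm of body stand above the rim
- battery_b: dark 9 V battery, cream band, 18 x 27 x 48 mm (x, y, z; 45 to the shoulder), about 60 g, origin at the centre of its underside, z up. At first loose in the holder at its y = -30 mm, underside 12 mm above the bench, 23 mm of body above the holder. Grip it across x, above the rim. Fully down in an empty pocket its underside is 22 mm above the bench, and 23 mm of body stand above the rim
- holder: light (60 g) loose green plastic holder, 38 x 116 x 34 mm, origin at the centre of its underside, z up, with two pockets 22 mm deep at y = +30 and -30 mm that hold the batteries with about 1.5 mm play
- red_driver: stubby screwdriver with a red handle, lying, 74 x 20 x 20 mm along its x, origin at the centre of its underside; bystander
- long_driver: yellow screwdriver lying at the bench edge nearest the robot, 174 x 19 x 19 mm along its x, origin at the centre of its underside; bystander
Things that resemble listed ones, but are neither listed nor needed, are in the scene too. Leave any orange or turquoise look-alike of the battery_a alone.

How it is judged:
On the way:
1. a cover has been pressed down more than 5 mm while both batteries still stand in the holder (value of joint any of cover_1, cover_2, cover_3, cover_4, cover_5, cover_6 above 0.005 m and z of each of battery_a, battery_b in the frame of holder below 0.02 m and horizontal distance between each of battery_a, battery_b and holder below 0.045 m), for 0.05 s.
At the end, for the whole second after the job is handed in: Each battery stands in a pocket of its own: within 8 mm of the pocket's centre, underside less than 27 mm above the tray's underside (22 mm when fully down), upright within 0.2 rad and at rest; the holder stands upright within 0.1 rad ((horizontal distance between battery_a and pocket_1 below 0.008 m or horizontal distance between battery_a and pocket_2 below 0.008 m or horizontal distance between battery_a and pocket_3 below 0.008 m or horizontal distance between battery_a and pocket_4 below 0.008 m or horizontal distance between battery_a and pocket_5 below 0.008 m or horizontal distance between battery_a and pocket_6 below 0.008 m) and z of each of battery_a, battery_b in the frame of tray below 0.027 m and angle between each of battery_a, battery_b's own z axis and vertical below 0.2 rad and linear speed of each of battery_a, battery_b below 0.02 m/s and (horizontal distance between battery_b and pocket_1 below 0.008 m or horizontal distance between battery_b and pocket_2 below 0.008 m or horizontal distance between battery_b and pocket_3 below 0.008 m or horizontal distance between battery_b and pocket_4 below 0.008 m or horizontal distance between battery_b and pocket_5 below 0.008 m or horizontal distance between battery_b and pocket_6 below 0.008 m) and angle between holder's own z axis and vertical below 0.1 rad); the robot touches nothing.
It fails at once if the holder tips more than 0.25 rad (angle between holder's own z axis and vertical above 0.25 rad).
It fails at once if the holder is lifted or pushed more than 50 mm from its place (distance of holder from where it was at the start of the episode above 0.05 m).
It fails at once if one of the two loose screwdrivers is moved more than 40 mm (distance of any of red_driver, long_driver from where it was at the start of the episode above 0.04 m).
It also fails if it takes over 72 s, if anything falls off the work surface, if the arm or the gripper's body presses on something with over 40 N, if the wrist force passes 120 N, or if a joint passes its speed limit or range.

## Robot

A 7-joint arm with a two-finger parallel gripper is mounted at the origin on a cart in front of the work surface, level with it; the furniture and walls round the work are solid. World frame = base frame: x ahead of the robot, y to its left, z up, the work surface at z = 0. Lengths are in m, angles in rad, forces in N, time in s.
With the tool pointing down it reaches from about 0.4 to 0.925 m from the base axis. Payload 4.1 kg.
Tool frame: the origin (TCP) lies midway between the tips of the shut fingers; the grasp point (between the pads) lies 19 mm behind it; z points along the fingers, y is the line along which they close (so a half turn about z gives the same grasp; the last joint's range is limited). The gripper opens to 85 mm and grips with 20 to 120 N. Pads are 22 mm wide; open, the fingers measure 114 mm over their backs; the gripper's body (76 mm by 85 mm) begins 54 mm behind the grasp point. The pads swing forward as they close: fully open they stand 13 mm farther back than shut.
Start: joints at [1.12, 0.398, 0.045, 1.537, -0.019, 1.207, -0.051], TCP at [0.224, -0.61, 0.231] pointing down, gripper open.
Joint ranges: [-2.82, 2.82], [-0.49, 2.23], [-1.37, 1.46], [0, 2.46], [-1.36, 4.5], [0.23, 2], [-2.94, 2.94]. Speed limits (rad/s): [2.57, 2.57, 3.14, 3.14, 3.14, 3.14, 3.14].

## Interface

Orientations are given as a rotation vector (axis times angle).
In Python, from workcell import robot gives the robot as it stands. The module is installed in compiled form; this text tells all that it offers.
- The arm moves only by the tool step_arm, never from a script. Its argument "motion" is a list that holds one entry, the list of rows, each a list of 5 numbers: the gripper's target within -1 to 1 (fully open at 1, half-way at 0, shut at -1), then the shift along the tool's x, y, z in units of 300 mm (1.0 is 300 mm), then the turn about the tool's z in units of pi/2 rad (1.0 is pi/2 rad). In form: [[[grip, tx, ty, tz, turn], ...]]. A call has 1 to 12 rows; each row is the pose to reach, as a shift and turn from the pose commanded when the call began, along the tool's axes at that moment; what a row does not reach only later rows make up. A row lasts 1/12 s, in which the tool goes at most 41.7 mm and 7.16 degrees, less where a joint would pass 70% of its speed; a pose out of reach is approached as far as the arm can. A call with a number of a shift or a turn outside -1 to 1 is refused whole. A call with a gripper value outside its range is refused whole. The fingers move at their own pace and stop on an object; "grip_force" is the grip in N (left out, the last holds). Time passes only in rows, so rows that repeat a pose let the fingers close. It gives the time, the measured TCP pose, the force, the opening and the grip force at its end, in the units of the state.
- robot.read_state(): the state, without advancing time (a new reading comes with each control period).
- robot.camera(name): name is "scene" or "top" or "wrist"; returns the picture (384x512x3 uint8, red, green, blue); there is no depth.
- robot.get_calibration(name): a dict with "fx", "fy", "cx", "cy" (pixels), "pose" (4x4, takes a point from camera to world coordinates). Camera axes: x right, y up, looking along -z (the intrinsics and any distortion apply to the point x, -y, -z); pixel columns grow to the right and rows downward; lengths in m; the calibration is good to about 2 mm. A picture is of the moment at which its call begins: read the wrist's pose just before it. get_calibration takes no time and is no camera call; for the wrist camera it gives the pose at the moment of the call.
- robot.job_done(): hands the job in; it is judged then, once.
The state is a dict: "clock": time; "q": joint angles; "dq": joint speeds; "tau": joint torques, N m; "tool_pos": TCP position; "eef_rot": TCP orientation; "wrist_force": force on the tool from outside, world axes, zero at the start; "wrist_torque": the same for the moment, N m; "grip_width": finger opening in m; "gripper_force": force on a finger pad.
Only numpy, scipy, OpenCV 4.12 (cv2) and the standard library are available. Lean on these libraries where they do the work, as an engineer would, in place of code of your own. Each camera call takes 0.05 s, during which the arm holds its last target. There are 200 camera calls.

## Working session

There is one attempt and no reset: what is moved stays moved. The work goes in short steps, Python scripts to look and compute and a tool call to move; the robot and the scene stay as the last step left them, time stands still between calls to the robot, and variables do not carry over. Pictures are saved under pics/ and viewed, at most 11 in all, crops included, and the job is handed in when it is done.

Besides the shell and the picture viewer there is one more tool, called after "Emit:" by a JSON object that holds its "api" and its "payload", one argument or row to a line. step_arm: Moves the arm, as the interface text tells. Its arguments: {"type":"object","properties":{"motion":{"type":"array","items":{"type":"array","items":{"type":"array","items":{"type":"number","minimum":-1,"maximum":1}}}},"grip_force":{"type":"number"}},"required":["motion"]}

```bash
mkdir -p pics; cat > h.py <<'E'
import numpy as np, cv2
from workcell import robot
from scipy.spatial.transform import Rotation as R
def snap(n,f):
    im=robot.camera(n); cv2.imwrite('pics/'+f,im[:,:,::-1]); return im
def ray(c,u,v):
    d=np.array([(u-c['cx'])/c['fx'],-(v-c['cy'])/c['fy'],-1]); P=np.array(c['pose'])
    return P[:3,3],P[:3,:3]@d
def onz(c,u,v,z):
    o,d=ray(c,u,v); return o+d*(z-o[2])/d[2]
def proj(c,p):
    P=np.array(c['pose']); q=P[:3,:3].T@(np.array(p)-P[:3,3])
    return c['cx']+c['fx']*q[0]/-q[2], c['cy']-c['fy']*q[1]/-q[2]
E
python3 - <<'E'
from h import *
np.set_printoptions(precision=4,suppress=True)
s=robot.read_state();print(s)
a=snap('top','top0.png');b=snap('scene','scene0.png')
for n in('top','scene','wrist'):print(n,robot.get_calibration(n))
E
```

```text
{'clock': 0.0, 'q': array([ 1.12  ,  0.3992,  0.0451,  1.5379, -0.0187,  1.2069, -0.0507]), 'dq': array([-0.0002,  0.0005,  0.0023, -0.0012,  0.0005, -0.0009, -0.0012]), 'tau': array([  0.    , -47.5134,   1.3645, -25.4226,   0.0115,   0.0096,
         0.    ]), 'tool_pos': array([ 0.2237, -0.6096,  0.2303]), 'eef_rot': array([-3.0912, -0.5495,  0.0008]), 'wrist_force': array([-0.0291, -0.242 , -0.3735]), 'wrist_torque': array([ 0.0381, -0.0657, -0.0229]), 'gripper_force': 0.0, 'grip_width': 0.08555863387079318}
top {'fx': 385.30981792927366, 'fy': 385.30981792927366, 'cx': 256.4495956106029, 'cy': 189.62403296778223, 'pose': array([[-0.0002,  0.9912, -0.1326,  0.4167],
       [-1.    ,  0.0005,  0.0054, -0.1822],
       [ 0.0054,  0.1326,  0.9912,  0.925 ],
       [ 0.    ,  0.    ,  0.    ,  1.    ]])}
scene {'fx': 498.5416184353694, 'fy': 498.5416184353694, 'cx': 256.5399119005087, 'cy': 187.699871396677, 'pose': array([[ 0.4577,  0.4068, -0.7906, -0.1839],
       [-0.889 ,  0.1987, -0.4125, -0.5654],
       [-0.0108,  0.8916,  0.4526,  0.4934],
       [ 0.    ,  0.    ,  0.    ,  1.    ]])}
wrist {'fx': 308.25665251045973, 'fy': 308.25665251045973, 'cx': 257.0774348180219, 'cy': 187.51165948660451, 'pose': array([[ 0.3438,  0.8977,  0.2757,  0.2945],
       [-0.9391,  0.329 ,  0.0998, -0.5847],
       [-0.0011, -0.2932,  0.9561,  0.373 ],
       [ 0.    ,  0.    ,  0.    ,  1.    ]])}
```

View pics/top0.png

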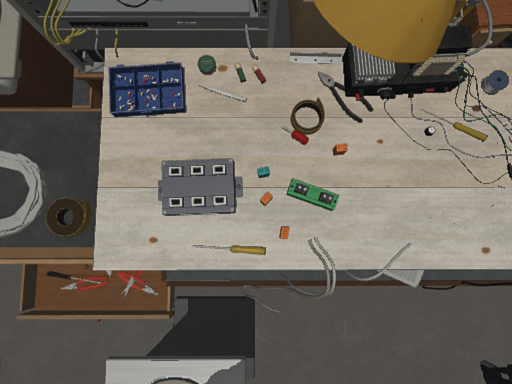

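View pics/scene0.png

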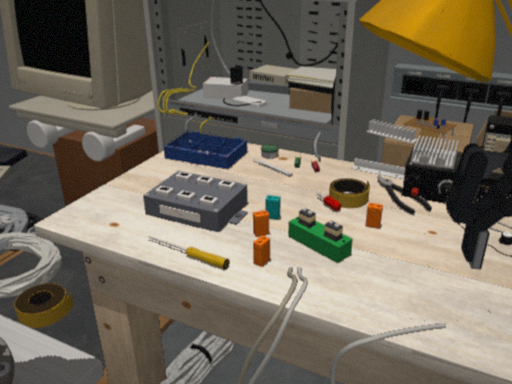

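The top view shows the tray with its covers at (175..220, 170) and (175..220, 202). The green holder is at (313,194) with dark batteries at (302,188) and (325,197). Things that could be mistaken for the batteries are orange at (340,149), (266,198) and (284,232), and turquoise at (264,172). I pick the dark ones in the green holder.

```bash
python3 - <<'E'
from h import *
np.set_printoptions(precision=4,suppress=True)
im=cv2.imread('pics/top0.png');c=robot.get_calibration('top')
hsv=cv2.cvtColor(im,cv2.COLOR_BGR2HSV)
w=((hsv[:,:,2]>200)&(hsv[:,:,1]<40)).astype('uint8'); m=np.zeros_like(w);m[155:218,158:240]=w[155:218,158:240]
cs,_=cv2.findContours(m,cv2.RETR_EXTERNAL,cv2.CHAIN_APPROX_NONE)
for k in cs:
    if cv2.contourArea(k)<20: continue
    (u,v),sz,a=cv2.minAreaRect(k);print('cover',round(u,1),round(v,1),sz,onz(c,u,v,.052))
g=cv2.inRange(hsv,(50,100,40),(80,255,255));g[:,:280]=0;g[:,345:]=0;g[:170]=0;g[215:]=0
ps=cv2.findNonZero(g);r=cv2.minAreaRect(cv2.convexHull(ps));print('holder',r,onz(c,*r[0],.03),[onz(c,*p,.03)[:2] for p in cv2.boxPoints(r)])
hull=np.zeros_like(g);cv2.fillConvexPoly(hull,cv2.convexHull(ps),255)
d=cv2.morphologyEx(hull&~g,cv2.MORPH_OPEN,np.ones((3,3)))
for k in cv2.findContours(d,cv2.RETR_EXTERNAL,cv2.CHAIN_APPROX_NONE)[0]:
    q=cv2.minAreaRect(k);print('bat',q,onz(c,*q[0],.055))
for n,b in(('o',cv2.inRange(hsv,(5,150,120),(14,255,255))),('t',cv2.inRange(hsv,(85,120,60),(100,255,255)))):
  for k in cv2.findContours(b[140:245,250:360].copy(),cv2.RETR_EXTERNAL,cv2.CHAIN_APPROX_NONE)[0]:
    if cv2.contourArea(k)>20:
        q=cv2.minAreaRect(k);print(n,onz(c,q[0][0]+250,q[0][1]+140,.04))
cv2.imwrite('pics/crop0.png',cv2.resize(im[140:245,150:360],None,fx=3.8,fy=3.8,interpolation=cv2.INTER_CUBIC))
s=robot.read_state();M=R.from_rotvec(s['eef_rot']).as_matrix();print(M)
E
```

```text
holder ((312.6244201660156, 194.15158081054688), (49.306915283203125, 16.547748565673828), 19.653823852539062) [ 0.5258 -0.3186  0.03  ] [array([ 0.5269, -0.2577]), array([ 0.5639, -0.2712]), array([ 0.5246, -0.3795]), array([ 0.4881, -0.3655])]
bat ((325.67242431640625, 197.56895446777344), (12.812978744506836, 9.47046184539795), 21.801406860351562) [ 0.5149 -0.3443  0.055 ]
bat ((301.04998779296875, 188.85000610351562), (12.016654968261719, 9.17060375213623), 18.434947967529297) [ 0.5349 -0.2886  0.055 ]
o [ 0.4369 -0.2506  0.04  ]
o [ 0.5156 -0.209   0.04  ]
o [ 0.6355 -0.3869  0.04  ]
t [ 0.5787 -0.2023  0.04  ]
[[ 0.9387  0.3447 -0.0007]
 [ 0.3447 -0.9387  0.0016]
 [-0.0001 -0.0018 -1.    ]]
```

View pics/crop0.png

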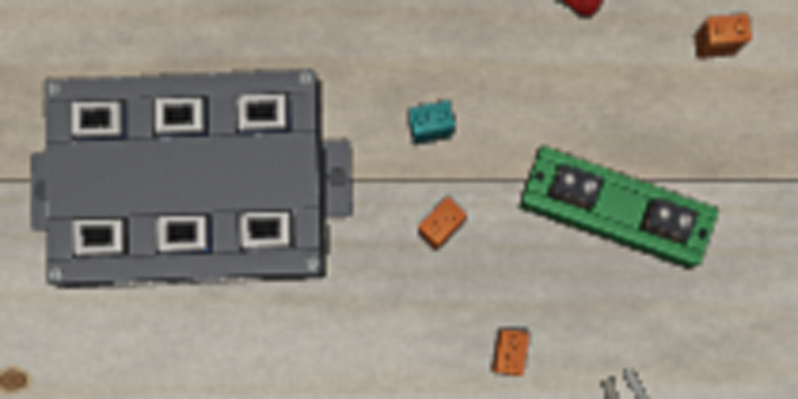

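The close crop confirms two dark batteries in the green holder at crop (577,186) and (672,220). Covers are at (97,118), (180,115), (263,111), (99,237), (182,234) and (266,230), and the tray is turned slightly.

```bash
cat >> h.py <<'E'
def mv(p,ang):
    s=robot.read_state();M=R.from_rotvec(s['eef_rot']).as_matrix()
    t=M.T@(np.array(p)-s['tool_pos'])/.3
    y=np.degrees(np.arctan2(M[1,1],M[0,1])); d=(ang-y+90)%180-90
    return np.round(t,4),'turn',round(-d/90,4),'toolY',round(y,2)
E
python3 - <<'E'
from h import *
np.set_printoptions(precision=4,suppress=True)
c=robot.get_calibration('top')
px=[(97,118),(180,115),(263,111),(99,237),(182,234),(266,230)]
W=np.array([onz(c,150+u/3.8,140+v/3.8,.052)[:2] for u,v in px]);print(W)
# far row: p6 (y+),5,4 ; near row: 3,2,1
L=np.array([(36,50),(36,0),(36,-50),(-36,50),(-36,0),(-36,-50)])/1000.
C=W.mean(0);H=(L.T@(W-C));a=np.arctan2(H[0,1]-H[1,0],H[0,0]+H[1,1])
Rm=np.array([[np.cos(a),-np.sin(a)],[np.sin(a),np.cos(a)]]);F=C+L@Rm.T
print(C,np.degrees(a),F,F-W);np.savez('tray.npz',C=C,a=a,F=F)
print(mv([*F[3],.10],np.degrees(a)),mv([*F[5],.10],np.degrees(a)))
E
```

```text
[[ 0.5764 -0.0009]
 [ 0.5783 -0.0511]
 [ 0.5808 -0.1012]
 [ 0.5042 -0.0041]
 [ 0.506  -0.0537]
 [ 0.5084 -0.1039]]
[ 0.5424 -0.0525] 2.3738199538487126 [[ 0.5762 -0.0011]
 [ 0.5783 -0.051 ]
 [ 0.5804 -0.101 ]
 [ 0.5043 -0.004 ]
 [ 0.5064 -0.054 ]
 [ 0.5085 -0.1039]] [[-0.0002 -0.0001]
 [-0.      0.    ]
 [-0.0004  0.0003]
 [ 0.0002  0.0001]
 [ 0.0004 -0.0003]
 [ 0.0001 -0.    ]]
(array([ 1.5736, -1.5719,  0.4371]), 'turn', np.float64(-0.8023), 'toolY', np.float64(-69.84)) (array([ 1.4718, -1.2545,  0.4366]), 'turn', np.float64(-0.8023), 'toolY', np.float64(-69.84))
```

Emit:
{"api": "step_arm", "payload": {
  "motion": [
    [[-1,0.8,-0.7,0.1,-0.8],[-1,0.8,-0.7,0.1,-0.8],[-1,0.8,-0.7,0.1,-0.8],[-1,0.8,-0.7,0.1,-0.8],[-1,0.8,-0.7,0.1,-0.8],[-1,0.8,-0.7,0.1,-0.8],[-1,0.8,-0.7,0.1,-0.8],[-1,0.8,-0.7,0.1,-0.8],[-1,0.8,-0.7,0.1,-0.8],[-1,0.8,-0.7,0.1,-0.8],[-1,0.8,-0.7,0.1,-0.8]]
  ],
  "grip_force": 40
}}

```text
clock: 1.02
tool_pos: [0.377, -0.3295, 0.201]
eef_rot: [-2.174, -2.267, 0.0]
wrist_force: [-0.4, 0.0, -0.2]
grip_width: 0.0001
gripper_force: 0.0
```

```bash
cat > m.py <<'E'
import sys
from h import *
np.set_printoptions(precision=4,suppress=True)
T=np.load('tray.npz');n=[6,5,4,3,2,1]
s=robot.read_state();print(s['clock'],s['tool_pos'],s['wrist_force'],s['grip_width'])
for i,k in enumerate(n): print(k,*mv([*T['F'][i],float(sys.argv[1])],np.degrees(T['a'])))
E
python3 m.py .07
```

```text
1.0167 [ 0.377  -0.3295  0.201 ] [-0.354   0.0416 -0.1837] 0.00012021056429024278
6 [1.0663 0.7095 0.4365] turn 0.0001 toolY 2.38
5 [0.8996 0.7094 0.4365] turn 0.0001 toolY 2.38
4 [0.7329 0.7094 0.4364] turn 0.0001 toolY 2.38
3 [1.0663 0.4695 0.4367] turn 0.0001 toolY 2.38
2 [0.8996 0.4694 0.4366] turn 0.0001 toolY 2.38
1 [0.7329 0.4694 0.4366] turn 0.0001 toolY 2.38
```

Emit:
{"api": "step_arm", "payload": {
  "motion": [
    [[-1,0.733,0.4694,0.3,0],[-1,0.733,0.4694,0.3,0],[-1,0.733,0.4694,0.3,0],[-1,0.733,0.4694,0.3,0],[-1,0.733,0.4694,0.3,0],[-1,0.733,0.4694,0.3,0],[-1,0.733,0.4694,0.3,0],[-1,0.733,0.4694,0.437,0],[-1,0.733,0.4694,0.437,0],[-1,0.733,0.4694,0.505,0],[-1,0.733,0.4694,0.507,0],[-1,0.733,0.4694,0.507,0]]
  ]
}}

```text
clock: 2.02
tool_pos: [0.5083, -0.1064, 0.0491]
eef_rot: [-2.182, -2.258, 0.003]
wrist_force: [-0.6, 0.6, -0.1]
grip_width: 0.0
gripper_force: 0.0
```

```bash
python3 m.py .07
```

```text
2.0167 [ 0.5083 -0.1064  0.0491] [-0.5974  0.5875 -0.1391] 3.851646906378922e-05
6 [ 0.3433  0.2384 -0.0703] turn -0.0044 toolY 1.97
5 [ 0.1766  0.2396 -0.0703] turn -0.0044 toolY 1.97
4 [ 0.0099  0.2407 -0.0703] turn -0.0044 toolY 1.97
3 [ 0.3416 -0.0016 -0.0697] turn -0.0044 toolY 1.97
2 [ 0.1749 -0.0004 -0.0697] turn -0.0044 toolY 1.97
1 [ 0.0083  0.0007 -0.0697] turn -0.0044 toolY 1.97
```

Emit:
{"api": "step_arm", "payload": {
  "motion": [
    [[-1,0.007,0,0.007,0],[-1,0.007,0,0.014,0],[-1,0.007,0,0.014,0]]
  ]
}}

```text
clock: 2.27
tool_pos: [0.5097, -0.1036, 0.0459]
eef_rot: [2.179, 2.261, 0.001]
wrist_force: [0.4, 0.2, -0.2]
grip_width: -0.0001
gripper_force: 0.1
```

```bash
python3 -c "
from h import *
snap('wrist','w1.png')"; python3 m.py .07
```

```text
2.3167 [ 0.5097 -0.1035  0.0458] [ 0.2868 -0.2175  0.0286] -0.00011504400771638565
6 [ 0.3331  0.2344 -0.0804] turn -0.0028 toolY 2.13
5 [ 0.1664  0.2351 -0.0803] turn -0.0028 toolY 2.13
4 [-0.0003  0.2358 -0.0802] turn -0.0028 toolY 2.13
3 [ 0.332  -0.0056 -0.0808] turn -0.0028 toolY 2.13
2 [ 0.1654 -0.0049 -0.0806] turn -0.0028 toolY 2.13
1 [-0.0013 -0.0042 -0.0805] turn -0.0028 toolY 2.13
```

Cover 1 sank with no resistance, so pocket 1 is empty. Next I press 1 mm further, then go to cover 2.

Emit:
{"api": "step_arm", "payload": {
  "motion": [
    [[-1,0,0,0.004,0],[-1,0,0,0.004,0],[-1,0,0,-0.08,0],[-1,0.165,-0.005,-0.08,0],[-1,0.165,-0.005,-0.08,0],[-1,0.165,-0.005,-0.08,0],[-1,0.165,-0.005,-0.03,0],[-1,0.165,-0.005,-0.012,0],[-1,0.165,-0.005,-0.009,0],[-1,0.165,-0.005,-0.009,0],[-1,0.165,-0.005,-0.009,0]]
  ]
}}

```text
clock: 3.23
tool_pos: [0.5066, -0.054, 0.0509]
eef_rot: [2.179, 2.261, -0.002]
wrist_force: [-8.9, 1.8, 28.6]
grip_width: 0.0001
gripper_force: 14.4
```

```bash
python3 m.py .07
```

```text
3.2333 [ 0.5066 -0.054   0.0509] [-8.9046  1.7654 28.555 ] 0.00013991892987764905
6 [ 0.1677  0.2385 -0.0639] turn -0.0029 toolY 2.12
5 [ 0.001   0.2392 -0.0637] turn -0.0029 toolY 2.12
4 [-0.1657  0.24   -0.0635] turn -0.0029 toolY 2.12
3 [ 0.1666 -0.0015 -0.0639] turn -0.0029 toolY 2.12
2 [-0.0001 -0.0008 -0.0636] turn -0.0029 toolY 2.12
1 [-0.1667 -0.     -0.0634] turn -0.0029 toolY 2.12
```

Emit:
{"api": "step_arm", "payload": {
  "motion": [
    [[-1,0,0,-0.06,0],[-1,0.167,0,-0.06,0],[-1,0.167,0,-0.06,0],[-1,0.167,0,-0.06,0],[-1,0.167,0,-0.015,0],[-1,0.167,0,0,0],[-1,0.167,0,0,0],[-1,0.167,0,0,0]]
  ]
}}

```text
clock: 3.9
tool_pos: [0.5034, -0.0049, 0.0471]
eef_rot: [-2.18, -2.261, 0.003]
wrist_force: [0.8, -0.3, 0.2]
grip_width: -0.0003
gripper_force: 0.0
```

```bash
python3 m.py .07
```

```text
3.9 [ 0.5034 -0.0049  0.0471] [ 0.8438 -0.3474  0.1782] -0.00032540014987702187
6 [ 0.004  0.243 -0.077] turn -0.0032 toolY 2.09
5 [-0.1627  0.2439 -0.0769] turn -0.0032 toolY 2.09
4 [-0.3293  0.2447 -0.0768] turn -0.0032 toolY 2.09
3 [ 0.0028  0.0031 -0.0765] turn -0.0032 toolY 2.09
2 [-0.1639  0.0039 -0.0764] turn -0.0032 toolY 2.09
1 [-0.3305  0.0047 -0.0764] turn -0.0032 toolY 2.09
```

Pocket 3 is empty too. Pockets 1 and 3 are the two I need, so I go to hover over the holder.

Emit:
{"api": "step_arm", "payload": {
  "motion": [
    [[-1,0,0,0.007,0],[-1,0,0,0.007,0],[-1,0,0,-0.1,0],[1,0,0,-0.4,0.24],[1,-1,0.033,-0.4,0.24],[1,-1,0.033,-0.4,0.24],[1,-1,0.033,-0.4,0.24],[1,-1,0.033,-0.4,0.24],[1,-1,0.033,-0.4,0.24],[1,-1,0.033,-0.4,0.24],[1,-1,0.033,-0.4,0.24],[1,-1,0.033,-0.4,0.24]]
  ]
}}

```text
clock: 4.9
tool_pos: [0.5241, -0.3124, 0.1691]
eef_rot: [2.568, 1.799, -0.003]
wrist_force: [0.3, -0.7, 0.2]
grip_width: 0.0854
gripper_force: 0.0
```

Emit:
{"api": "step_arm", "payload": {
  "motion": [
    [[1,-0.01,0,0,0],[1,-0.01,0,0,0],[1,-0.01,0,0,0]]
  ]
}}

```text
clock: 5.15
tool_pos: [0.5243, -0.3041, 0.1674]
eef_rot: [-2.562, -1.816, -0.001]
wrist_force: [-0.1, 1.0, 0.4]
grip_width: 0.0849
gripper_force: 0.0
```

```bash
python3 - <<'E'
from h import *
np.set_printoptions(precision=4,suppress=True)
c=robot.get_calibration('wrist');im=snap('wrist','w2.png');print(robot.read_state()['tool_pos'])
for p in([.5349,-.2886,.06],[.5149,-.3443,.06]):print(proj(c,p),mv([*p[:2],.17],-19.8))
E
```

```text
[ 0.5245 -0.3035  0.1674]
(np.float64(262.35511992485624), np.float64(163.98527406884077)) (array([ 0.0582,  0.0165, -0.0086]), 'turn', np.float64(0.0059), 'toolY', np.float64(-19.27))
(np.float64(261.60580457248216), np.float64(229.408574491111)) (array([-0.139 ,  0.0148, -0.0088]), 'turn', np.float64(0.0059), 'toolY', np.float64(-19.27))
```

View pics/w2.png

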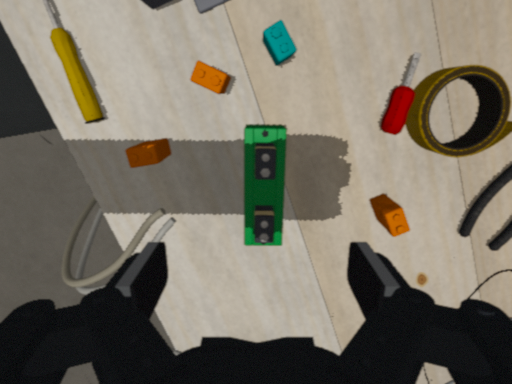

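The wrist view shows battery a at about (265,162) and b at (264,227), about 2 px to the right of the prediction. No look-alike is in the fingers' path. Descending on a.

Emit:
{"api": "step_arm", "payload": {
  "motion": [
    [[1,0.062,0.022,0,0.006],[1,0.062,0.022,0,0.006],[1,0.062,0.022,0.1,0.006],[1,0.062,0.022,0.2,0.006],[1,0.062,0.022,0.3,0.006],[1,0.062,0.022,0.38,0.006],[1,0.062,0.022,0.42,0.006],[1,0.062,0.022,0.43,0.006],[1,0.062,0.022,0.43,0.006],[1,0.062,0.022,0.43,0.006]]
  ]
}}

```text
clock: 6.03
tool_pos: [0.5379, -0.2908, 0.0402]
eef_rot: [2.571, 1.802, 0.002]
wrist_force: [-0.1, -0.0, -0.1]
grip_width: 0.0855
gripper_force: 0.0
```

```bash
python3 - <<'E'
from h import *
np.set_printoptions(precision=4,suppress=True)
c=robot.get_calibration('wrist');im=snap('wrist','w3.png')
print(mv([.537,-.2875,.038],-19.5), proj(c,[.537,-.2875,.06]))
E
```

```text
(array([ 0.0099, -0.0076,  0.0085]), 'turn', np.float64(-0.005), 'toolY', np.float64(-19.95)) (np.float64(251.60494038282332), np.float64(259.67128536390123))
```

View pics/w3.png

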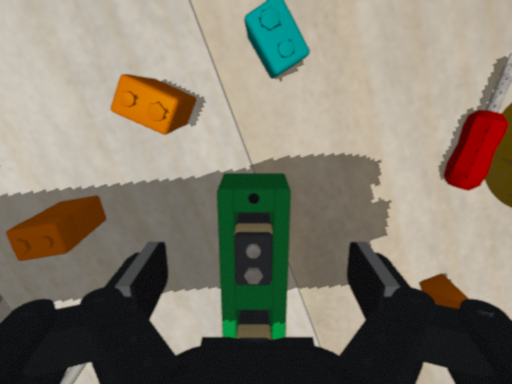

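The battery is centred between the fingers at (254,259). Closing on it.

Emit:
{"api": "step_arm", "payload": {
  "motion": [
    [[1,0.01,-0.004,0.006,0],[1,0.01,-0.004,0.006,0],[-1,0.01,-0.004,0.006,0],[-1,0.01,-0.004,0.006,0],[-1,0.01,-0.004,0.006,0],[-1,0.01,-0.004,0.006,0],[-1,0.01,-0.004,0.006,0],[-1,0.01,-0.004,0.006,0],[-1,0.01,-0.004,0.006,0],[-1,0.01,-0.004,0.006,0]]
  ],
  "grip_force": 30
}}

```text
clock: 6.92
tool_pos: [0.5366, -0.2875, 0.037]
eef_rot: [2.573, 1.802, -0.0]
wrist_force: [0.2, 0.2, 0.8]
grip_width: 0.0167
gripper_force: 34.0
```

Emit:
{"api": "step_arm", "payload": {
  "motion": [
    [[-1,0,0,-0.02,0],[-1,0,0,-0.05,0],[-1,0,0,-0.08,0],[-1,0,0,-0.11,0],[-1,0,0,-0.16,0],[-1,0,0,-0.24,0],[-1,0,0,-0.24,0],[-1,0,0,-0.24,0]]
  ]
}}

```text
clock: 7.58
tool_pos: [0.538, -0.288, 0.1113]
eef_rot: [2.57, 1.8, 0.003]
wrist_force: [-0.0, -0.1, -0.9]
grip_width: 0.0168
gripper_force: 33.9
```

```bash
python3 - <<'E'
from h import *
a=snap('wrist','w4.png');b=snap('scene','s4.png')
cv2.imwrite('pics/v4.png',np.hstack([cv2.resize(a,None,fx=.7,fy=.7),cv2.resize(b[160:300,220:420],(430,269))[:, :]] if 0 else [cv2.resize(a,(400,300)),cv2.resize(b[140:290,200:400],(400,300))])[:,:,::-1])
E
python3 m.py .125
```

```text
7.6833 [ 0.5362 -0.2873  0.1088] [-0.167  -0.4801  0.1049] 0.016858458236608195
6 [ 0.9423 -0.2005 -0.0541] turn -0.2484 toolY -19.98
5 [ 0.7882 -0.1371 -0.0541] turn -0.2484 toolY -19.98
4 [ 0.6341 -0.0737 -0.0541] turn -0.2484 toolY -19.98
3 [ 0.8511 -0.4224 -0.054 ] turn -0.2484 toolY -19.98
2 [ 0.6969 -0.359  -0.054 ] turn -0.2484 toolY -19.98
1 [ 0.5428 -0.2957 -0.054 ] turn -0.2484 toolY -19.98
```

View pics/v4.png

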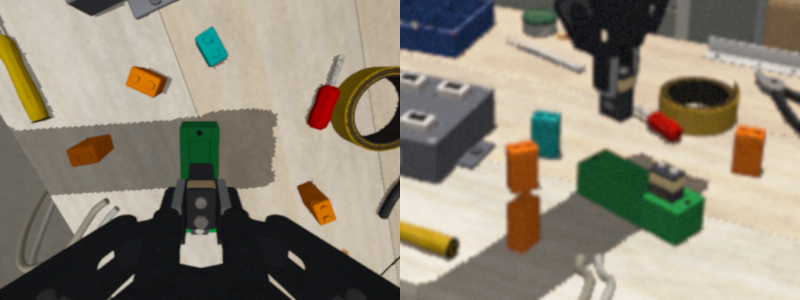

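Battery a is lifted (right panel, (620,90)) and the holder is still standing with b in it. Next I hover at pocket 1 and re-measure the covers with the wrist camera.

Emit:
{"api": "step_arm", "payload": {
  "motion": [
    [[-1,0.54,-0.296,-0.1,-0.248],[-1,0.54,-0.296,-0.1,-0.248],[-1,0.54,-0.296,-0.1,-0.248],[-1,0.54,-0.296,-0.1,-0.248],[-1,0.54,-0.296,-0.1,-0.248],[-1,0.54,-0.296,-0.1,-0.248],[-1,0.54,-0.296,-0.1,-0.248],[-1,0.54,-0.296,-0.1,-0.248],[-1,0.54,-0.296,-0.1,-0.248]]
  ]
}}

```text
clock: 8.43
tool_pos: [0.508, -0.1066, 0.1381]
eef_rot: [-2.178, -2.263, 0.002]
wrist_force: [-0.2, 0.2, -1.5]
grip_width: 0.0168
gripper_force: 33.9
```

```bash
python3 - <<'E'
from h import *
np.set_printoptions(precision=4,suppress=True)
T=np.load('tray.npz');c=robot.get_calibration('wrist');im=snap('wrist','w5.png')
for i,k in enumerate([6,5,4,3,2,1]):print(k,proj(c,[*T['F'][i],.052]))
hsv=cv2.cvtColor(im,cv2.COLOR_RGB2HSV);w=((hsv[:,:,2]>185)&(hsv[:,:,1]<40)).astype('uint8')
for k in cv2.findContours(w,cv2.RETR_EXTERNAL,cv2.CHAIN_APPROX_NONE)[0]:
    q=cv2.minAreaRect(k)
    if cv2.contourArea(cv2.convexHull(k))>150: print(q,onz(c,*q[0],.052))
E
python3 m.py .077
```

```text
6 (np.float64(362.4925892867207), np.float64(48.632266202391975))
5 (np.float64(355.8882978806573), np.float64(123.23349008408834))
4 (np.float64(350.09499146521557), np.float64(188.67393211498228))
3 (np.float64(256.87257220175064), np.float64(49.132803956050026))
2 (np.float64(257.17717998762373), np.float64(123.65205195895467))
1 (np.float64(257.4444061327368), np.float64(189.02625545625665))
((252.46263122558594, 319.51959228515625), (41.75849914550781, 43.667457580566406), 17.35402488708496) [ 0.5086 -0.2263  0.052 ]
((156.42994689941406, 270.2362976074219), (60.125850677490234, 114.01708221435547), 89.157470703125) [ 0.4257 -0.1791  0.052 ]
((331.2461853027344, 245.4260711669922), (46.2258186340332, 56.66312789916992), 11.040939331054688) [ 0.571  -0.1503  0.052 ]
((358.0, 186.0), (34.0, 14.0), 90.0) [ 0.5862 -0.0986  0.052 ]
((357.84100341796875, 119.98727416992188), (26.31592559814453, 40.11185073852539), 4.573920726776123) [ 0.5794 -0.0486  0.052 ]
((259.0, 120.5), (39.0, 26.0), 90.0) [ 0.5076 -0.0517  0.052 ]
((364.6788330078125, 45.01430892944336), (28.15006446838379, 46.1
[... 306 characters left out ...]
06, 317.50555419921875), 13.205928802490234) [ 0.6419 -0.0685  0.052 ]
((404.0700378417969, 142.50999450683594), (38.749446868896484, 293.16644287109375), 8.130102157592773) [ 0.6159 -0.0637  0.052 ]
((146.82183837890625, 80.65594482421875), (166.4075927734375, 150.24990844726562), 88.09085083007812) [ 0.4279 -0.0272  0.052 ]
8.4833 [ 0.5081 -0.1065  0.1382] [ 0.082   0.218  -0.6204] 0.01683071031170789
6 [0.3428 0.2407 0.2036] turn -0.0022 toolY 2.18
5 [0.1761 0.2413 0.2037] turn -0.0022 toolY 2.18
4 [0.0094 0.2418 0.2037] turn -0.0022 toolY 2.18
3 [0.342  0.0007 0.2039] turn -0.0022 toolY 2.18
2 [0.1753 0.0013 0.204 ] turn -0.0022 toolY 2.18
1 [0.0086 0.0018 0.204 ] turn -0.0022 toolY 2.18
```

View pics/w5.png

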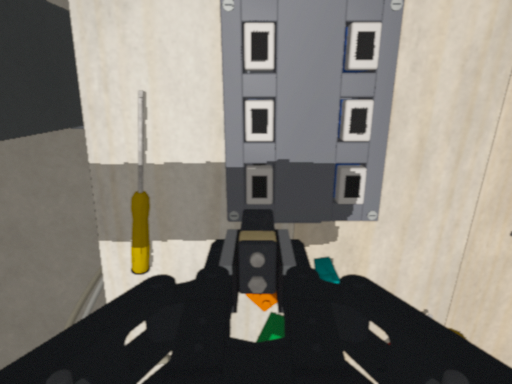

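The wrist view shows the covers about 1.2 mm further in x and 2 mm further in y than the top view gave, the same bias I saw at the battery. The held battery's terminals are at (258,260) and (257,284). I'll shift the tray by that and check the battery's offset in the hand.

```bash
python3 - <<'E'
from h import *
np.set_printoptions(precision=4,suppress=True)
T=dict(np.load('tray.npz'));T['F']=T['F']+[.0012,.002];np.savez('tray.npz',**T)
c=robot.get_calibration('wrist');s=robot.read_state();M=R.from_rotvec(s['eef_rot']).as_matrix()
print(M.T@(onz(c,257.5,272,s['tool_pos'][2]+.023)-s['tool_pos']))
E
python3 m.py .085|tail -1
```

```text
[-0.0018  0.0005 -0.023 ]
1 [0.0151 0.0061 0.1773] turn -0.0022 toolY 2.18
```

Emit:
{"api": "step_arm", "payload": {
  "motion": [
    [[-1,0.018,0.005,0.08,0],[-1,0.018,0.005,0.16,0],[-1,0.018,0.005,0.18,0],[-1,0.018,0.005,0.21,0],[-1,0.018,0.005,0.23,0],[-1,0.018,0.005,0.245,0],[-1,0.018,0.005,0.25,0],[-1,0.018,0.005,0.25,0]]
  ]
}}

```text
clock: 9.15
tool_pos: [0.51, -0.0995, 0.0641]
eef_rot: [2.176, 2.266, 0.0]
wrist_force: [-0.9, -0.2, -0.5]
grip_width: 0.0173
gripper_force: 33.9
```

```bash
python3 m.py .048|sed '2,6d'
```

```text
9.15 [ 0.51   -0.0995  0.0641] [-0.8788 -0.2148 -0.471 ] 0.017309461561931434
1 [-0.008  -0.0015  0.0536] turn -0.0005 toolY 2.33
```

Emit:
{"api": "step_arm", "payload": {
  "motion": [
    [[-1,-0.002,0,0.02,0],[-1,-0.002,0,0.04,0],[-1,-0.002,0,0.051,0],[-1,-0.002,0,0.051,0],[-1,-0.002,0,0.051,0]]
  ]
}}

```text
clock: 9.57
tool_pos: [0.5095, -0.0999, 0.0483]
eef_rot: [-2.175, -2.266, 0.001]
wrist_force: [-0.5, 0.1, -1.0]
grip_width: 0.017
gripper_force: 33.9
```

Emit:
{"api": "step_arm", "payload": {
  "motion": [
    [[1,0,0,0,0],[1,0,0,0,0],[1,0,0,0,0],[1,0,0,0,0],[1,0,0,0,0],[1,0,0,-0.1,0],[1,0,0,-0.2,0],[1,0,0,-0.3,0],[1,0,0,-0.35,0],[1,0,0,-0.35,0]]
  ]
}}

```text
clock: 10.4
tool_pos: [0.5127, -0.1003, 0.1577]
eef_rot: [2.171, 2.261, 0.007]
wrist_force: [1.0, -0.6, 0.5]
grip_width: 0.0855
gripper_force: 0.0
```

```bash
python3 - <<'E'
from h import *
np.set_printoptions(precision=4,suppress=True)
a=snap('wrist','w6.png');b=snap('scene','s6.png')
cv2.imwrite('pics/v6.png',np.hstack([cv2.resize(a,(400,300)),cv2.resize(b[150:270,120:280],(400,300))])[:,:,::-1])
s=robot.read_state();print(s['clock'],s['tool_pos'],mv([.517,-.3432,s['tool_pos'][2]],-19.8))
E
```

```text
10.5 [ 0.5098 -0.1001  0.1539] (array([-0.8106, -0.0091,  0.0005]), 'turn', np.float64(0.2459), 'toolY', np.float64(2.33))
```

View pics/v6.png

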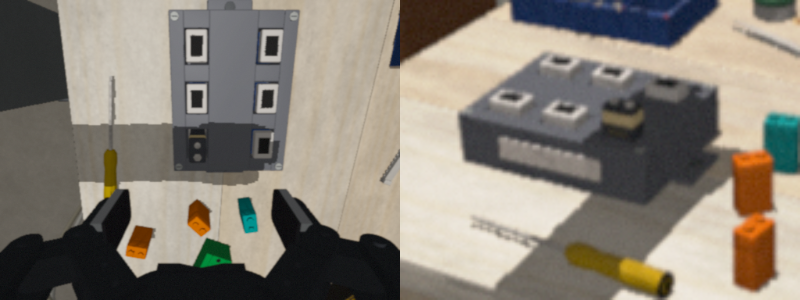

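Battery a stands low in pocket 1 (right panel, (622,115)). Now for battery b.

Emit:
{"api": "step_arm", "payload": {
  "motion": [
    [[1,-0.81,-0.009,-0.05,0.246],[1,-0.81,-0.009,-0.05,0.246],[1,-0.81,-0.009,-0.05,0.246],[1,-0.81,-0.009,-0.05,0.246],[1,-0.81,-0.009,-0.05,0.246],[1,-0.81,-0.009,-0.05,0.246],[1,-0.81,-0.009,-0.05,0.246],[1,-0.81,-0.009,-0.05,0.246],[1,-0.81,-0.009,-0.05,0.246],[1,-0.81,-0.009,-0.05,0.246]]
  ]
}}

```text
clock: 11.33
tool_pos: [0.517, -0.3405, 0.1674]
eef_rot: [-2.566, -1.808, 0.0]
wrist_force: [1.0, 0.5, -0.2]
grip_width: 0.0852
gripper_force: 0.0
```

```bash
python3 - <<'E'
from h import *
np.set_printoptions(precision=4,suppress=True)
c=robot.get_calibration('wrist');a=snap('wrist','w7.png');b=robot.camera('scene')
cv2.imwrite('pics/v7.png',np.hstack([a[60:360,60:460],cv2.resize(b[180:270,270:390],(400,300))])[:,:,::-1])
s=robot.read_state();print(s['clock'],s['tool_pos'],mv([.517,-.3432,.038],-19.8),proj(c,[.517,-.3432,.06]))
E
```

```text
11.4333 [ 0.5173 -0.3408  0.1681] (array([-0.0082,  0.0022,  0.4337]), 'turn', np.float64(0.0018), 'toolY', np.float64(-19.63)) (np.float64(257.72230720668233), np.float64(187.75874064051644))
```

View pics/v7.png

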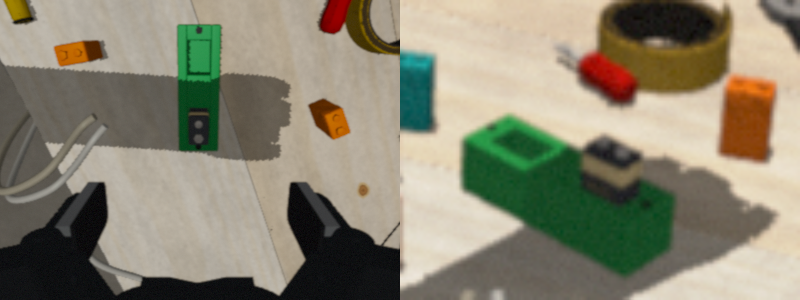

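Battery b is at crop (198,131), full-frame (258,191), and the holder is still standing. Descending and gripping.

Emit:
{"api": "step_arm", "payload": {
  "motion": [
    [[1,-0.014,0.002,0,0],[1,-0.014,0.002,0.1,0],[1,-0.014,0.002,0.2,0],[1,-0.014,0.002,0.3,0],[1,-0.014,0.002,0.38,0],[1,-0.014,0.002,0.42,0],[1,-0.014,0.002,0.434,0],[1,-0.014,0.002,0.434,0],[1,-0.014,0.002,0.434,0],[1,-0.014,0.002,0.434,0]]
  ]
}}

```text
clock: 12.27
tool_pos: [0.5175, -0.3478, 0.0403]
eef_rot: [2.567, 1.805, 0.002]
wrist_force: [-0.6, -0.2, 0.5]
grip_width: 0.0851
gripper_force: 0.0
```

Emit:
{"api": "step_arm", "payload": {
  "motion": [
    [[1,0,0,0,0],[-1,0,0,0,0],[-1,0,0,0,0],[-1,0,0,0,0],[-1,0,0,0,0],[-1,0,0,0,0],[-1,0,0,0,0],[-1,0,0,0,0],[-1,0,0,0,0]]
  ],
  "grip_force": 30
}}

```text
clock: 13.02
tool_pos: [0.5162, -0.3471, 0.0385]
eef_rot: [2.57, 1.806, -0.0]
wrist_force: [-0.4, -0.3, 1.1]
grip_width: 0.0164
gripper_force: 33.9
```

Emit:
{"api": "step_arm", "payload": {
  "motion": [
    [[-1,0,0,-0.02,0],[-1,0,0,-0.05,0],[-1,0,0,-0.08,0],[-1,0,0,-0.11,0],[-1,0,0,-0.16,0],[-1,0,0,-0.24,0],[-1,0,0,-0.34,0],[-1,0,0,-0.34,0],[-1,0,0,-0.34,0]]
  ]
}}

```text
clock: 13.77
tool_pos: [0.5178, -0.348, 0.1437]
eef_rot: [2.566, 1.803, 0.003]
wrist_force: [0.4, -0.4, -1.1]
grip_width: 0.0166
gripper_force: 33.8
```

```bash
python3 m.py .14|sed -n '1p;5p'
```

```text
13.7667 [ 0.5178 -0.348   0.1437] [ 0.3566 -0.3678 -1.1497] 0.016625825813519235
3 [ 1.071  -0.4293  0.0083] turn -0.2464 toolY -19.8
```

Emit:
{"api": "step_arm", "payload": {
  "motion": [
    [[-1,1,-0.41,0,-0.246],[-1,1,-0.41,0,-0.246],[-1,1,-0.41,0,-0.246],[-1,1,-0.41,0,-0.246],[-1,1,-0.41,0,-0.246],[-1,1,-0.41,0,-0.246],[-1,1,-0.41,0,-0.246],[-1,1,-0.41,0,-0.246],[-1,1,-0.41,0,-0.246],[-1,1,-0.41,0,-0.246],[-1,1,-0.41,0,-0.246]]
  ]
}}

```text
clock: 14.68
tool_pos: [0.5014, -0.0239, 0.1399]
eef_rot: [-2.176, -2.266, 0.002]
wrist_force: [-0.7, 0.2, -0.8]
grip_width: 0.0166
gripper_force: 33.7
```

```bash
python3 - <<'E'
from h import *
np.set_printoptions(precision=4,suppress=True)
c=robot.get_calibration('wrist');s=robot.read_state();M=R.from_rotvec(s['eef_rot']).as_matrix()
a=snap('wrist','w8.png');b=robot.camera('scene')
cv2.imwrite('pics/v8.png',np.hstack([a[60:360,60:460],cv2.resize(b[120:270,120:320],(400,300))])[:,:,::-1])
for v in (270,280):print(M.T@(onz(c,257.5,v,s['tool_pos'][2]+.022)-s['tool_pos']))
E
python3 m.py .064|sed -n '1p;5p'
```

```text
[-0.0014  0.0005 -0.022 ]
[-0.0066  0.0005 -0.022 ]
14.7833 [ 0.5017 -0.025   0.1399] [ 0.3248  0.6611 -0.5333] 0.016906262936274778
3 [0.0763 0.0159 0.2531] turn -0.0022 toolY 2.17
```

View pics/v8.png

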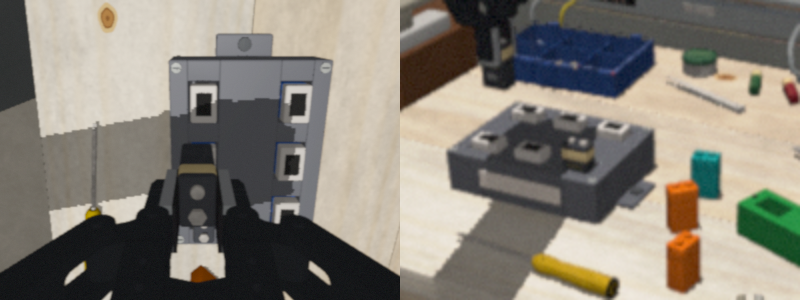

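The held battery's terminals are at full-frame (258,252) and (258,277), so it sits about 1.4 mm forward in the hand. Battery a is still seated in pocket 1.

Emit:
{"api": "step_arm", "payload": {
  "motion": [
    [[-1,0.072,0.0145,0,0],[-1,0.072,0.0145,0,0],[-1,0.072,0.0145,0.08,0],[-1,0.072,0.0145,0.16,0],[-1,0.072,0.0145,0.18,0],[-1,0.072,0.0145,0.21,0],[-1,0.072,0.0145,0.23,0],[-1,0.072,0.0145,0.25,0],[-1,0.072,0.0145,0.253,0],[-1,0.072,0.0145,0.253,0]]
  ]
}}

```text
clock: 15.62
tool_pos: [0.5057, -0.0015, 0.0647]
eef_rot: [2.176, 2.266, 0.0]
wrist_force: [-0.3, 0.1, -0.3]
grip_width: 0.0168
gripper_force: 33.8
```

```bash
python3 m.py .049|sed -n '1p;5p'
```

```text
15.6167 [ 0.5057 -0.0015  0.0647] [-0.2959  0.1004 -0.3363] 0.016775642976609027
3 [-0.0019 -0.0007  0.0522] turn -0.0005 toolY 2.33
```

Emit:
{"api": "step_arm", "payload": {
  "motion": [
    [[-1,-0.002,0,0.02,0],[-1,-0.002,0,0.04,0],[-1,-0.002,0,0.052,0],[-1,-0.002,0,0.052,0],[-1,-0.002,0,0.052,0]]
  ]
}}

```text
clock: 16.03
tool_pos: [0.5054, -0.0019, 0.0487]
eef_rot: [-2.175, -2.266, 0.0]
wrist_force: [-0.3, -0.4, 0.1]
grip_width: 0.0167
gripper_force: 33.7
```

Emit:
{"api": "step_arm", "payload": {
  "motion": [
    [[1,0,0,0,0],[1,0,0,0,0],[1,0,0,0,0],[1,0,0,0,0],[1,0,0,0,0],[1,0,0,-0.1,0],[1,0,0,-0.2,0],[1,0,0,-0.3,0],[1,-0.3,0,-0.35,0],[1,-0.3,0,-0.35,0],[1,-0.3,0,-0.35,0],[1,-0.3,0,-0.35,0]]
  ]
}}

```text
clock: 17.03
tool_pos: [0.5092, -0.0965, 0.1545]
eef_rot: [2.183, 2.256, -0.001]
wrist_force: [0.3, 0.7, 0.4]
grip_width: 0.0855
gripper_force: 0.0
```

```bash
python3 - <<'E'
from h import *
a=robot.camera('wrist');b=robot.camera('scene')
cv2.imwrite('pics/v9.png',np.hstack([cv2.resize(a,(400,300)),cv2.resize(b[140:290,150:350],(400,300))])[:,:,::-1])
E
```

```text
(no output)
```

View pics/v9.png

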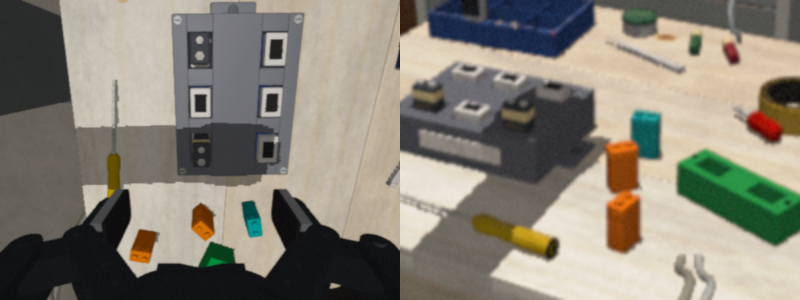

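Both batteries stand upright in pockets 1 and 3, at right panel (517,112) and (428,95). The holder is upright and the gripper is clear, so I hand in.

```bash
python3 -c "
from h import *
print(robot.job_done())"
```

```text
the job is handed in; nothing more can be done
None
```

I handed the job in at about 17 s: pressing showed pockets 1 and 3 to be the empty ones, and the last pictures show battery_a upright in pocket 1, battery_b upright in pocket 3, the holder upright, and both screwdrivers apparently where they lay; no verdict was returned.

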